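Snap the cover onto the controller housing and hold it down

TASK

Swing both long flaps of the carton open, well past upright, so that they stay folded outward, then take out the larger of the two parts inside, the hollow cover with the slotted top, and snap it squarely onto the housing in the aluminium nest: press straight down until the push suddenly eases and the cover sits flush on the ledge all round. Finish while still pressing the cover down with a firm push of about 10 N (do not let go), and leave the blank in the carton and all the other things on the table where they are.

Things in the scene. Friction and masses are not known exactly. Their poses are not given: they have to be found in the camera images.
- carton: cardboard carton fixed to the table, 260 (x) x 150 (y) x 70 (z) mm, walls 4 mm, with a flat pad inside, its top 19 mm above the table (51 mm below the rim). Origin: centre of the underside; x along its length and along the flap hinges, which lie on the rims of its +y and -y sides. The short end flaps are already folded down. Carton and housing may trade sides of the table
- flap_left (a joint): cardboard flap on the carton's +y side, 256 mm long, 66 mm from hinge to free edge, 4 mm thick; light, stays where it is put. Angle in rad: 0 flat inward over the carton, 1.57 upright, 2.8 (the stop) folded outward and down. Starts at 0.6 to 1.0, so a gap is left between the two free edges along the carton's middle
- flap_right (a joint): the like flap on the carton's -y side, same angles
- flap_left_hinge (a point): middle of the left flap's hinge line, in the carton's frame at y = +75 mm, z = 70 mm (the rim)
- flap_right_hinge (a point): middle of the right flap's hinge line, in the carton's frame at y = -75 mm, z = 70 mm (the rim)
- cover: white plastic cover, slotted top, a shallow box open at the bottom, 100 (x) x 60 (y) x 32 (z) mm, walls 3 mm, 80 g, the same both ways round. Origin: centre of its lower rim; x along its length. Lies upright on the pad in one half of the carton, over 25 mm free beside its long sides: grip it across its 60 mm width. Inside each short end wall runs a snap ridge 5 mm above the lower rim
- housing: fixed grey controller housing 110 x 70 mm in an aluminium nest 170 x 110 x 12 mm, clamp blocks (top 32 mm above the table) at its short ends. Origin: centre of the nest's underside, on the table; x along the housing's length. On it stand four domed guide pins, 10 mm thick, at x = +-40, y = +-20 mm, tops 65 mm above the table; the cover slides over them with 2 mm play on each side
- seat (a point): centre of the ledge on the housing, 40 mm above the table; the cover's origin comes here when it is home, x along the housing's x either way round; the cover's top is then 72 mm above the table. Two sprung snap hooks at the short ends: the cover meets them about 12 mm above home, the push rises to some 10 to 15 N, drops as they spring back, and the cover is then home and held
- ledge: the flat ledge (110 x 70 mm, fixed on the housing) that the cover's rim rests on; origin at the centre of its upper face, 40 mm above the table
- blank: white block-shaped blank 45 x 60 x 24 mm lying in the carton next to the cover; leave it there. Origin: centre of its underside
- fitting: brass fitting, 28 mm wide, 30 mm tall, standing between carton and housing; bystander
- jaw: L-shaped aluminium gripper jaw 30 x 22 x 45 mm; bystander
- driver: screwdriver lying on the table; bystander
- jar: closed jar 52 mm wide, 75 mm tall; bystander
- mouse: black computer mouse 100 x 60 x 30 mm; bystander
- weight: steel cylinder 44 mm wide, 40 mm tall; bystander
Things that resemble listed ones, but are neither listed nor needed, are in the scene too. Leave any brown or purple look-alike of the cover alone.

How it is judged:
On the way, in this order (a step that is already met when the one before it is completed fails the run):
1. both flaps are swung open past upright (over 1.75 rad) with the cover still in the carton (value of joint each of flap_left, flap_right above 1.75 rad and horizontal distance between cover and carton below 0.12 m and height (world z) of cover below 0.06 m), for 0.2 s.
2. the cover is lifted out of the carton, above its rim (height (world z) of cover above 0.075 m), for 0.1 s.
3. the cover is snapped home on the housing (z of cover in the frame of seat between -0.004 and 0.003 m and horizontal distance between cover and seat below 0.004 m and angle between the x axis of cover and the x axis of housing, either way round below 0.08 rad and angle between cover's own z axis and vertical below 0.04 rad), for 0.2 s.
At the end, for the whole second after the job is handed in: The cover is home on the housing (lower rim within 3 mm of the ledge, centre within 4 mm, square within 0.08 rad, level within 0.04 rad) and at rest, the robot is still pressing it onto the ledge with more than 4 N, and both carton flaps are still open past upright (over 1.6 rad) (all of step 3 and value of joint each of flap_left, flap_right above 1.6 rad and contact force between cover and ledge above 4 N and contact force between any of the fingers, the arm and cover above 2 N and linear speed of cover below 0.02 m/s); the arm keeps its last pose, push and grip.
It fails at once if the blank in the carton is moved more than 30 mm (distance of blank from where it was at the start of the episode above 0.03 m).
It fails at once if one of the other loose things on the table is moved more than 30 mm (distance of any of fitting, jaw, driver, jar, mouse, weight from where it was at the start of the episode above 0.03 m).
It also fails if it takes over 72 s, if anything falls off the work surface, if the arm or the gripper's body presses on something with over 40 N, if the wrist force passes 120 N, or if a joint passes its speed limit or range.

ROBOT

A 6-joint arm with a two-finger parallel gripper is mounted at the origin on the work surface. World frame = base frame: x ahead of the robot, y to its left, z up, the work surface at z = 0. Lengths are in m, angles in rad, forces in N, time in s.
With the tool pointing down it reaches from about 0.35 to 0.875 m from the base axis. Payload 4.2 kg.
Tool frame: the origin (TCP) lies at the very end of the fingers, on their centre line; the grasp point (between the pads) lies 19 mm behind it (arm.grip_depth is the y of the grasp point in the tool frame, in m); y points along the fingers, x is the direction in which the jaws open and shut, and the axes are right-handed (so a half turn about y gives the same grasp; the last joint's range is limited). The gripper opens to 85 mm and grips with 20 to 120 N. Pads are 22 mm wide; open, the fingers measure 114 mm over their backs; the gripper's body (76 mm by 85 mm) begins 54 mm behind the grasp point. The pads swing forward as they close: fully open they stand 13 mm farther back than shut.
Start: joints at [1.515, 0.385, 0.008, 0, -1.194, -0.259], TCP at [0.193, 0.594, 0.231] pointing down, gripper open.
Joint ranges: [-3.14, 3.14], [-1.21, 2.06], [-1.07, 1.41], [-3.16, 2.05], [-2.99, -0.16], [-3.1, 3.1]. Speed limits (rad/s): [2.79, 2.79, 3.14, 3.14, 3.14, 3.14].

INTERFACE

Orientations are given as a rotation vector (axis times angle).
In Python, from workcell import readout, optics, job_done, arm gives the robot as it stands.
- The arm moves only by the shell command python3 -m inch 'ROWS' [OPENING]. ROWS is JSON, one flat list of numbers, 4 for each row, row after row: the shift along the tool's x, y, z in m, then the turn about the tool's y in rad. A call has 1 to 12 rows; each row is the pose to reach, as a shift and turn from the pose commanded when the call began, along the tool's axes at that moment; what a row does not reach only later rows make up. A row lasts 1/12 s, in which the tool goes at most 41.7 mm and 7.16 degrees, less where a joint would pass 70% of its speed; a pose out of reach is approached as far as the arm can. A call with a gripper value outside its range is refused whole. OPENING is the opening, from 0 (shut) to 1 (fully open), set as the call begins (- or left out, the last holds). The fingers move at their own pace and stop on an object; the grip force is fixed at half the most. Time passes only in rows, so rows that repeat a pose let the fingers close. It gives the time, the measured TCP pose, the force and the opening at its end, in the units of the state.
- readout.get_state(): the state, without advancing time (a new reading comes with each control period).
- optics.grab_frame(name): name is "scene" or "side" or "wrist"; returns (picture, depth): 480x640x3 uint8, blue, green, red; 480x640 float32, m along the optical axis (not along the pixel's ray), 0 where there is no reading.
- optics.get_calibration(name): a dict with "fx", "fy", "cx", "cy" (pixels), "view" (4x4, takes a point from world to camera coordinates); the wrist camera has in their place "tool_from_camera" (4x4, takes a point from camera to tool coordinates, whose origin is the TCP and whose axes are the tool frame's). Camera axes: x right, y up, looking along -z (the intrinsics and any distortion apply to the point x, -y, -z); pixel columns grow to the right and rows downward; lengths in m; the calibration is good to about 2 mm. A picture is of the moment at which its call begins: read the wrist's pose just before it. get_calibration takes no time and is no camera call.
- job_done(): hands the job in, once; it reports no verdict.
The state is a dict: "time_s": time; "q": joint angles; "joint_vel": joint speeds; "effort": joint torques, N m; "eef_pos": TCP position; "ee_rot": TCP orientation; "force": force on the tool from outside, world axes, zero at the start; "torque": the same for the moment, N m; "gripper_width": opening from 0.0 (shut) to 1.0 (fully open).
Only numpy, scipy, OpenCV 4.12 (cv2) and the standard library are available. Lean on these libraries where they do the work, as an engineer would, in place of code of your own. Each camera call takes 0.05 s, during which the arm holds its last target.

## Working session

There is one attempt and no reset: what is moved stays moved. The work goes in short steps, Python scripts to look and compute and a shell command to move; the robot and the scene stay as the last step left them, time stands still between calls to the robot, and variables do not carry over. Pictures are saved under pics/ and viewed, and the job is handed in when it is done.

```bash
ls; mkdir -p pics
python3 - <<'E'
from workcell import readout, optics, arm
import cv2, numpy as np
s=readout.get_state(); print(s)
for n in ["scene","side","wrist"]:
    p,d=optics.grab_frame(n); c=optics.get_calibration(n)
    cv2.imwrite(f"pics/{n}0.png",p); np.save(f"pics/{n}0.npy",d); print(n,c)
E
```

```text
pics
{'time_s': 0.0, 'q': array([ 1.51458012e+00,  3.85548733e-01,  6.61013653e-03, -5.11076593e-04,
       -1.19399847e+00, -2.58622520e-01]), 'joint_vel': array([-0.00063363,  0.00124752,  0.00095492,  0.00018139, -0.00112162,
       -0.00024552]), 'effort': array([-8.87214956e-04, -3.92293561e+01,  1.88409001e+01,  4.18623537e+00,
       -4.54081179e-03, -7.15202191e-07]), 'eef_pos': array([0.19332331, 0.59372544, 0.23021838]), 'ee_rot': array([-1.04517757,  1.43656401, -1.43897787]), 'force': array([-0.92688323, -0.22706998,  0.4638385 ]), 'torque': array([-0.05829008,  0.00194435,  0.01676683]), 'gripper_width': 1.001519664554417}
scene {'fx': 458.1795648435585, 'fy': 458.1795648435585, 'cx': 317.8488666727166, 'cy': 245.58675276767696, 'view': array([[ 0.46533722,  0.88510499,  0.00710119, -0.26946339],
       [-0.56348827,  0.29004361,  0.77353453,  0.22282268],
       [ 0.68259962, -0.36395585,  0.63371437, -1.63022931],
       [ 0.        ,  0.        ,  0.        ,  1.        ]])}
side {'fx': 557.0121849268844, 'fy': 557.0121849268844, 'cx': 322.96682353280266, 'cy': 226.84299052938422, 'view': array([[ 0.72434989, -0.68943162,  0.00113048, -0.37301603],
       [ 0.53956448,  0.56791149,  0.62156794, -0.33528233],
       [-0.4291706 , -0.44962271,  0.78335944, -1.00257433],
       [ 0.        ,  0.        ,  0.        ,  1.        ]])}
wrist {'fx': 421.26585894981673, 'fy': 421.26585894981673, 'cx': 320.2551730152466, 'cy': 244.9679086486131, 'tool_from_camera': array([[ 9.99999920e-01,  3.26918735e-04,  2.30042064e-04,
        -3.56321687e-04],
       [ 1.25425956e-04,  2.89808380e-01, -9.57084681e-01,
        -1.43505950e-01],
       [-3.79557031e-04,  9.57084634e-01,  2.89808316e-01,
         7.43240220e-02],
       [ 0.00000000e+00,  0.00000000e+00,  0.00000000e+00,
         1.00000000e+00]])}
```

View pics/scene0.png

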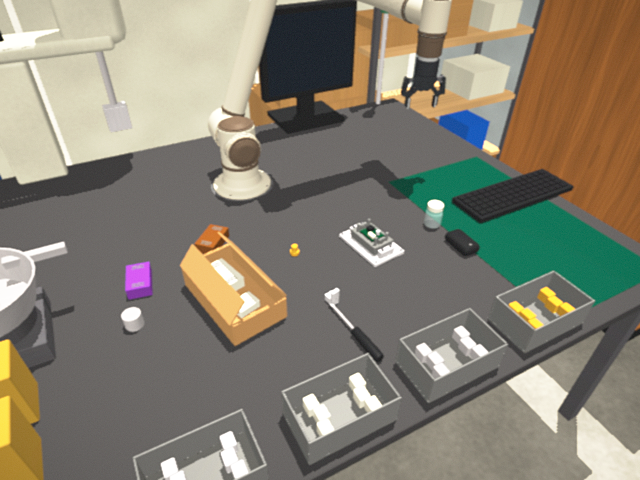

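View pics/side0.png

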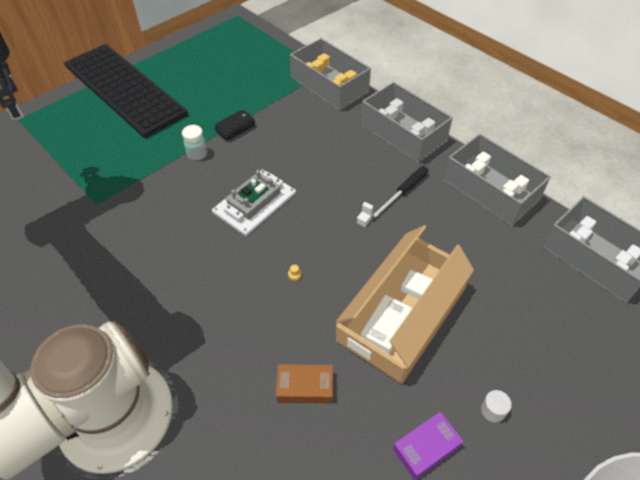

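View pics/wrist0.png

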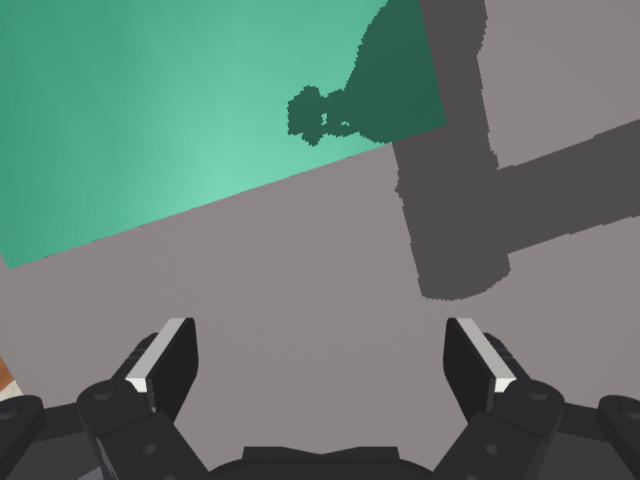

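The scene view shows the carton at about (235,290) with both flaps half open. The white cover is in its far half (228,275) and the blank in its near half (247,303). The housing nest is at (372,240). Next I'll turn the depth into world points.

```bash
cat > h.py <<'E'
import numpy as np, cv2
from workcell import readout, optics, arm
from scipy.spatial.transform import Rotation as R
def pts(d,c,T_wc=None):
    v,u=np.mgrid[0:480,0:640]
    x=(u-c['cx'])/c['fx']*d; y=-(v-c['cy'])/c['fy']*d; P=np.stack([x,y,-d,np.ones_like(d)],-1)
    if T_wc is None: T_wc=np.linalg.inv(c['view'])
    return (P@T_wc.T)[...,:3]
def toolpose(s):
    T=np.eye(4);T[:3,:3]=R.from_rotvec(s['ee_rot']).as_matrix();T[:3,3]=s['eef_pos'];return T
def look(n,tag):
    s=readout.get_state(); p,d=optics.grab_frame(n); c=optics.get_calibration(n)
    T=toolpose(s)@c['tool_from_camera'] if n=='wrist' else None
    cv2.imwrite(f"pics/{tag}.png",p)
    return s,p,d,pts(d,c,T)
def topmap(P,p,d,x0,x1,y0,y1,res=0.001):
    # image rows: x decreasing downward (up = +x), cols: y decreasing to the right
    m=(d>0)&(P[...,0]>x0)&(P[...,0]<x1)&(P[...,1]>y0)&(P[...,1]<y1)
    q=P[m];c=p[m];o=np.argsort(q[:,2]);q=q[o];c=c[o]
    H=int((x1-x0)/res);W=int((y1-y0)/res);im=np.zeros((H+1,W+1,3),np.uint8)
    im[((x1-q[:,0])/res).astype(int),((y1-q[:,1])/res).astype(int)]=c
    return im
E
python3 - <<'E'
from h import *
for n in ['scene','side']:
    p=cv2.imread(f'pics/{n}0.png');d=np.load(f'pics/{n}0.npy');P=pts(d,optics.get_calibration(n))
    cv2.imwrite(f'pics/top_{n}.png',topmap(P,p,d,0.2,0.9,-0.4,0.4))
    for (nm,u,v) in dict(scene=[('table',300,320),('cover',228,275),('blank',247,303),('nestc',372,240),('jar',434,208),('fit',294,249)],side=[('table',300,320),('cover',388,325),('blank',415,287),('fit',295,272),('jar',193,135)])[n]:
        print(n,nm,P[v,u].round(3))
    hsv=cv2.cvtColor(p,cv2.COLOR_BGR2HSV)
    m=(d>0)&(hsv[...,0]>8)&(hsv[...,0]<25)&(hsv[...,1]>80)&(P[...,2]>0.0)&(P[...,0]>.3)&(P[...,0]<.8)&(abs(P[...,1])<.5)
    m[:,:100]=0
    m=cv2.morphologyEx(m.astype(np.uint8),cv2.MORPH_OPEN,np.ones((2,2)))
    n_,l,st,_=cv2.connectedComponentsWithStats(m)
    k=1+np.argmax(st[1:,4]);q=P[l==k];print(st[k],q.min(0).round(3),q.max(0).round(3))
E
```

```text
scene table [ 0.67  -0.098 -0.003]
scene cover [ 0.49  -0.216  0.052]
scene blank [ 0.597 -0.206  0.042]
scene nestc [0.534 0.198 0.047]
scene jar [0.516 0.43  0.074]
scene fit [ 0.443 -0.006  0.024]
[ 181  233  107  113 5985] [ 0.296 -0.419 -0.005] [ 1.364 -0.091  0.863]
side table [ 0.367 -0.088 -0.   ]
side cover [ 0.461 -0.234  0.055]
side blank [ 0.569 -0.211  0.043]
side fit [ 0.426 -0.009  0.027]
side jar [0.493 0.434 0.073]
[ 337  226  138  158 8842] [ 0.021 -0.518 -0.006] [ 0.747 -0.106  0.994]
```

Run:
```python
import cv2
p=cv2.imread('pics/side0.png')[215:395,315:495];cv2.imwrite('pics/c1.png',cv2.resize(p,None,fx=3.3,fy=3.3,interpolation=cv2.INTER_CUBIC))
```

```text
(no output)
```

View pics/c1.png

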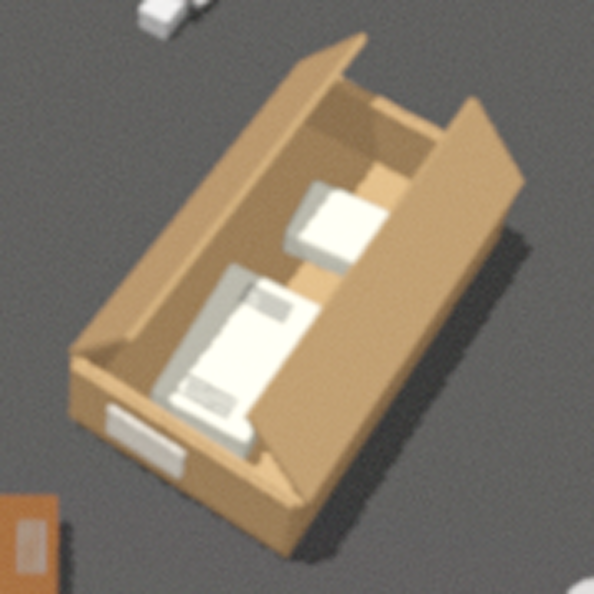

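View pics/top_side.png

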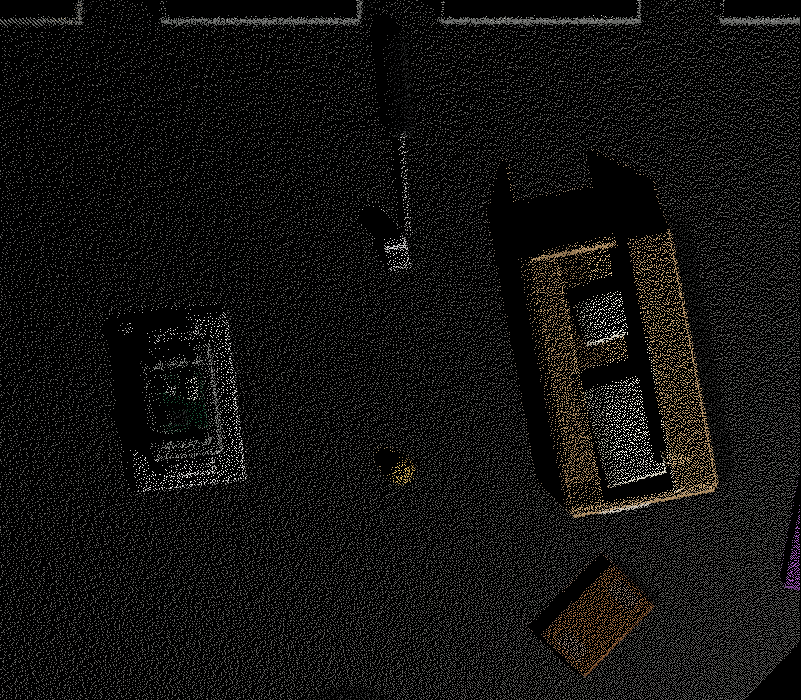

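Run:
```python
from h import *
Q=[];Nn=[];Wt=[]
for n in ['scene','side']:
    p=cv2.imread(f'pics/{n}0.png');d=np.load(f'pics/{n}0.npy');P=pts(d,optics.get_calibration(n))
    reg=(d>0)&(P[...,0]>.36)&(P[...,0]<.72)&(P[...,1]<-.09)&(P[...,1]>-.36)
    hsv=cv2.cvtColor(p,cv2.COLOR_BGR2HSV)
    tan=reg&(hsv[...,0]>8)&(hsv[...,0]<25)&(hsv[...,1]>60)&(P[...,2]>.035)&(P[...,2]<.15)
    tan=cv2.morphologyEx(tan.astype(np.uint8),cv2.MORPH_OPEN,np.ones((3,3)))>0
    q=P[tan]; q=q[(q[:,2]<.09)]
    r=cv2.minAreaRect(q[:,:2].astype(np.float32)*1000);print(n,'carton',r)
    wh=reg&(hsv[...,1]<50)&(hsv[...,2]>150)&(P[...,2]>.03)&(P[...,2]<.065)
    k,l,st,_=cv2.connectedComponentsWithStats(wh.astype(np.uint8))
    for i in range(1,k):
        if st[i,4]>40:
            q=P[l==i];z=np.percentile(q[:,2],90);t=q[q[:,2]>z-.006]
            print(n,'white',st[i],z.round(4),[np.round(a,1) for a in cv2.minAreaRect(t[:,:2].astype(np.float32)*1000)])
    reg=(d>0)&(P[...,0]>.38)&(P[...,0]<.68)&(P[...,1]<.35)&(P[...,1]>.12)
    m=reg&(P[...,2]>.006)&(P[...,2]<.09); m=cv2.morphologyEx(m.astype(np.uint8),cv2.MORPH_OPEN,np.ones((3,3)))>0
    q=P[m];print(n,'nest',cv2.minAreaRect(q[:,:2].astype(np.float32)*1000),q[:,2].max())
    for z0,z1 in [(.005,.018),(.026,.036),(.036,.045),(.058,.07)]:
        t=q[(q[:,2]>z0)&(q[:,2]<z1)]
        if len(t)>10: print(z0,len(t),[np.round(a,1) for a in cv2.minAreaRect(t[:,:2].astype(np.float32)*1000)])
```

```text
scene carton ((531.1934204101562, -219.86691284179688), (272.5413513183594, 158.3164825439453), 10.644888877868652)
scene white [211 259  33  28 431] 0.0525 [array([ 469.6, -214.6]), array([103.8,  39.7]), np.float64(12.1)]
scene white [239 292  20  24 251] 0.0441 [array([ 586.7, -210.2]), array([48.1, 58.9]), np.float64(17.7)]
scene nest ((501.54327392578125, 215.56869506835938), (176.35867309570312, 112.266357421875), 8.250144004821777) 0.0658433036024969
0.005 558 [array([501.5, 215.6]), array([176.4, 112.3]), np.float64(8.3)]
0.026 215 [array([502.5, 216.2]), array([152.7,  73.8]), np.float64(5.0)]
0.036 336 [array([503.8, 216.1]), array([132.9,  74.4]), np.float64(5.8)]
0.058 36 [array([503. , 215.8]), array([89., 47.]), np.float64(5.3)]
side carton ((528.4633178710938, -218.40896606445312), (272.4801330566406, 157.3062744140625), 10.682799339294434)
side white [401 270  31  27 481] 0.0443 [array([ 581.8, -202.8]), array([48.1, 46.3]), np.float64(12.0)]
side white [ 361  295   50   58 1444] 0.0528 [array([ 468.4, -223.8]), array([103. ,  58.8]), np.float64(16.3)]
side white [347 338  24  20 196] 0.0556 [array([ 392.1, -225.4]), array([ 4.6, 48.9]), np.float64(9.7)]
side nest ((498.16900634765625, 218.4981689453125), (173.02743530273438, 113.41192626953125), 7.4987287521362305) 0.06747937574678808
0.005 1005 [array([498.2, 218.5]), array([173. , 113.4]), np.float64(7.5)]
0.026 373 [array([498. , 218.1]), array([150.2,  73.3]), np.float64(7.9)]
0.036 663 [array([498.2, 218.4]), array([136.2,  74.8]), np.float64(8.0)]
0.058 64 [array([498. , 217.2]), array([87.4, 48.7]), np.float64(5.1)]
```

Run:
```python
from h import *
print(toolpose(readout.get_state()).round(3))
C=np.array([.5298,-.2192]);a=np.deg2rad(10.66);Rc=np.array([[np.cos(a),np.sin(a)],[-np.sin(a),np.cos(a)]])
for n in ['scene','side']:
    p=cv2.imread(f'pics/{n}0.png');d=np.load(f'pics/{n}0.npy');P=pts(d,optics.get_calibration(n))
    q=P[(d>0)&(P[...,2]>.085)&(P[...,2]<.2)&(P[...,0]>.36)&(P[...,0]<.72)&(P[...,1]<-.09)&(P[...,1]>-.36)]
    l=(q[:,:2]-C)@Rc.T
    for s in (1,-1):
        m=s*l[:,1]>0
        if m.sum()>20: 
            th=np.arctan2(q[m,2]-.07,75-0*l[m,0]-0+0) if 0 else np.arctan2(q[m,2]-.07,.075-s*l[m,1])
            print(n,s,m.sum(),'ang',np.median(th).round(3),'zmax',np.percentile(q[m,2],98).round(4),'yin',np.percentile(s*l[m,1],3).round(4),'x',l[m,0].min().round(3),l[m,0].max().round(3))
```

```text
[[-0.31  -0.     0.951  0.193]
 [-0.951 -0.002 -0.31   0.594]
 [ 0.002 -1.     0.     0.23 ]
 [ 0.     0.     0.     1.   ]]
scene 1 291 ang 1.026 zmax 0.1281 yin 0.0374 x -0.126 0.131
scene -1 1527 ang 0.969 zmax 0.1222 yin 0.0353 x -0.129 0.13
side 1 1165 ang 1.08 zmax 0.1284 yin 0.0399 x -0.13 0.128
side -1 2683 ang 0.932 zmax 0.1226 yin 0.0328 x -0.131 0.129
```

```bash
python3 -m inch '[0.263,-0.02,0.409,-0.44, 0.263,-0.02,0.409,-0.44, 0.263,-0.02,0.409,-0.44, 0.263,-0.02,0.409,-0.44, 0.263,-0.02,0.409,-0.44, 0.263,-0.02,0.409,-0.44, 0.263,-0.02,0.409,-0.44, 0.263,-0.02,0.409,-0.44, 0.263,-0.02,0.409,-0.44, 0.263,-0.02,0.409,-0.44, 0.263,-0.02,0.409,-0.44, 0.263,-0.02,0.409,-0.44]' 0
python3 -m inch '[0,0,0,0, 0,0,0,0, 0,0,0,0]'
python3 - <<'E'
from h import *
s,p,d,P=look('wrist','w1'); np.savez('pics/w1.npz',p=p,d=d,P=P); print(toolpose(s).round(4),s['q'].round(3)); np.save('pics/w1T.npy',toolpose(s))
E
```

```text
time_s: 1.15
eef_pos: [0.5023, 0.2148, 0.2513]
ee_rot: [-1.265, 1.118, -1.118]
force: [0.7, 0.7, 0.1]
gripper_width: -0.002
time_s: 1.4
eef_pos: [0.5007, 0.2175, 0.251]
ee_rot: [-1.266, 1.117, -1.117]
force: [-0.5, 0.5, -0.2]
gripper_width: 0.001
[[ 1.244e-01 -7.000e-04  9.922e-01  5.007e-01]
 [-9.922e-01 -1.000e-04  1.244e-01  2.175e-01]
 [ 1.000e-04 -1.000e+00 -7.000e-04  2.510e-01]
 [ 0.000e+00  0.000e+00  0.000e+00  1.000e+00]] [ 0.707  0.237 -0.155 -0.    -1.18   0.989]
```

View pics/w1.png

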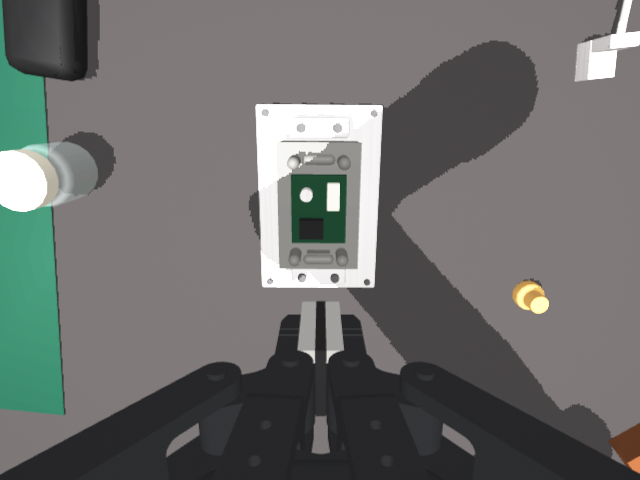

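The wrist view shows the nest at (257–382, 105–288), the grey ledge inside it, and the four pins near (294,163), (344,163), (294,258) and (342,257). I'll measure it by casting rays onto planes.

```bash
cat >> h.py <<'E'
def ray_plane(uv,z,c,T_wc):
    uv=np.atleast_2d(np.array(uv,float)); D=np.stack([(uv[:,0]-c['cx'])/c['fx'],-(uv[:,1]-c['cy'])/c['fy'],-np.ones(len(uv))],1)@T_wc[:3,:3].T
    o=T_wc[:3,3]; return o+D*((z-o[2])/D[:,2])[:,None]
E
python3 - <<'E'
from h import *
f=np.load('pics/w1.npz');p,d,P=f['p'],f['d'],f['P'];c=optics.get_calibration('wrist');Tw=np.load('pics/w1T.npy')@c['tool_from_camera']
print('table z',np.median(P[300:400,100:180,2]),'nest z',np.median(P[150:250,265:270,2]),'ledge',np.median(P[200:230,282:288,2]))
g=p[90:310,240:400]
def rect(m,z,nm):
    k,l,st,_=cv2.connectedComponentsWithStats(m.astype(np.uint8));i=1+np.argmax(st[1:,4])
    ct,_=cv2.findContours((l==i).astype(np.uint8),0,2);u=max(ct,key=cv2.contourArea)[:,0,:]
    W=ray_plane(u,z,c,Tw)[:,:2]; r=cv2.minAreaRect((W*1000).astype(np.float32));print(nm,st[i],[np.round(x,2) for x in r])
z=P[...,2];reg=np.zeros(z.shape,bool);reg[95:298,240:400]=1
rect(reg&(p.min(-1)>170)|(reg&(z>.009)&(z<.2)&(d>0)),.012,'nest')
rect(reg&(z>.0365)&(d>0),.040,'ledge')
rect(reg&(z>.0365)&(z<.045)&(d>0),.040,'ledge2')
for u in [(294,163),(344,163),(294,258),(342,257)]:
    x,y=u;w=P[y-8:y+9,x-8:x+9].reshape(-1,3);w=w[w[:,2]>.055];print(u,len(w),w.mean(0).round(4),w.max(0).round(4))
E
python3 - <<'E'
import cv2
p=cv2.imread('pics/w1.png')[95:300,240:400];cv2.imwrite('pics/c2.png',cv2.resize(p,None,fx=2.9,fy=2.9,interpolation=cv2.INTER_CUBIC))
E
```

```text
table z 0.000898515888038437 nest z 0.012865740954659144 ledge 0.040856117002726566
nest [  255   104   128   184 22050] [array([500.78, 219.65]), array([170.41, 110.47]), np.float64(6.75)]
ledge [  276   141    86   128 10380] [array([501.04, 219.28]), array([110.48,  70.15]), np.float64(6.76)]
ledge2 [ 276  141   86  128 5331] [array([501.04, 219.28]), array([110.48,  70.15]), np.float64(6.76)]
(294, 163) 139 [0.539  0.2436 0.0639] [0.5435 0.2485 0.0675]
(344, 163) 141 [0.5439 0.2047 0.066 ] [0.5746 0.2269 0.3944]
(294, 258) 138 [0.4623 0.2342 0.0677] [0.5746 0.2391 0.3944]
(342, 257) 131 [0.4651 0.1952 0.0629] [0.4689 0.1997 0.067 ]
```

View pics/c2.png

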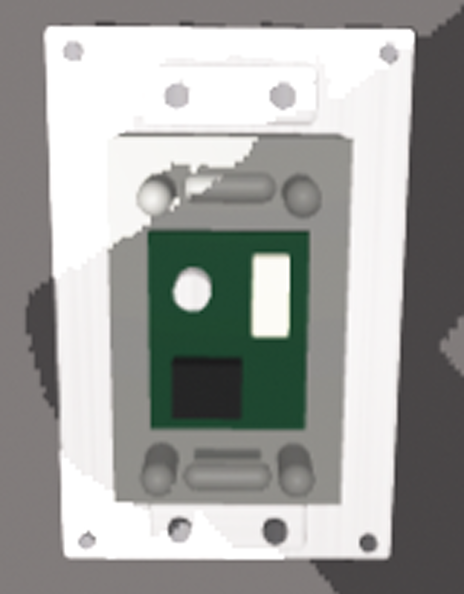

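```bash
python3 -m inch '[0.437,0,-0.0255,-0.06, 0.437,0,-0.0255,-0.06, 0.437,0,-0.0255,-0.06, 0.437,0,-0.0255,-0.06, 0.437,0,-0.0255,-0.06, 0.437,0,-0.0255,-0.06, 0.437,0,-0.0255,-0.06, 0.437,0,-0.0255,-0.06, 0.437,0,-0.0255,-0.06, 0.437,0,-0.0255,-0.06, 0.437,0,-0.0255,-0.06, 0.437,0,-0.0255,-0.06]' 0
python3 -m inch '[0,0,0,0, 0,0,0,0]'
python3 - <<'E'
from h import *
s,p,d,P=look('wrist','w2'); np.savez('pics/w2.npz',p=p,d=d,P=P); print(toolpose(s).round(4),s['q'].round(3)); np.save('pics/w2T.npy',toolpose(s))
E
```

```text
time_s: 2.45
eef_pos: [0.5304, -0.2216, 0.2507]
ee_rot: [-1.291, 1.074, -1.074]
force: [1.2, 0.6, 1.6]
gripper_width: -0.002
time_s: 2.62
eef_pos: [0.5304, -0.2179, 0.2512]
ee_rot: [-1.292, 1.071, -1.07]
force: [0.7, 0.7, 0.9]
gripper_width: 0.003
[[ 1.857e-01 -3.000e-04  9.826e-01  5.304e-01]
 [-9.826e-01  4.000e-04  1.857e-01 -2.179e-01]
 [-4.000e-04 -1.000e+00 -3.000e-04  2.512e-01]
 [ 0.000e+00  0.000e+00  0.000e+00  1.000e+00]] [-0.108  0.284 -0.09  -0.    -1.197  1.865]
```

View pics/w2.png

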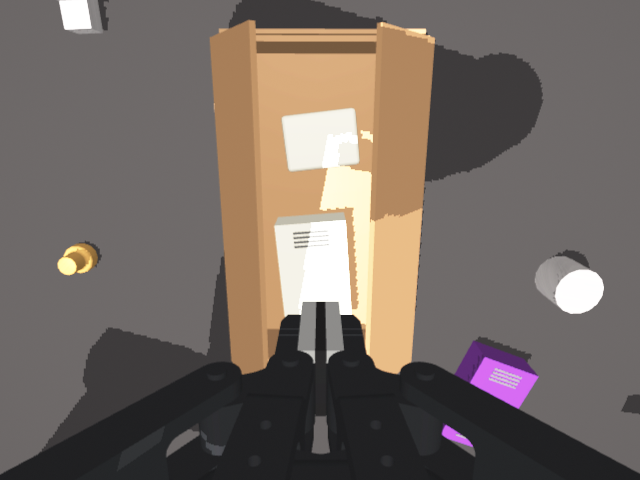

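Run:
```python
from h import *
f=np.load('pics/w2.npz');P,d=f['P'],f['d'];T=np.load('pics/w2T.npy')
q=np.c_[P[d>0],np.ones((d>0).sum())]@np.linalg.inv(T).T
for a in np.arange(-.10,.02,.01):
    m=(q[:,1]>a)&(q[:,1]<=a+.01)&(abs(q[:,0])<.09)&(abs(q[:,2])<.06)
    if m.sum(): print(a.round(3),m.sum(),q[m][:,[0,2]].min(0).round(3),q[m][:,[0,2]].max(0).round(3))
```

```text
-0.09 9791 [-0.058  0.009] [0.058 0.019]
-0.08 16118 [-0.057 -0.001] [0.057 0.019]
-0.07 9200 [-0.048 -0.009] [0.049 0.019]
-0.06 11624 [-0.041 -0.011] [0.04  0.015]
-0.05 3533 [-0.033 -0.012] [0.033 0.015]
-0.04 1738 [-0.014 -0.011] [0.014 0.013]
-0.03 1302 [-0.014  0.007] [0.014 0.013]
-0.02 1041 [-0.014  0.007] [0.014 0.013]
-0.01 333 [-0.012  0.007] [0.012 0.012]
```

```bash
python3 -m inch '[0,0.156,0,0, 0,0.156,0,0, 0,0.156,0,0, 0,0.156,0,0, 0,0.156,0,0, -0.027,0.156,0,0, -0.054,0.156,0,0, -0.081,0.156,0,0, -0.081,0.156,0,0, -0.083,0.166,0,0, -0.087,0.166,0,0, -0.087,0.166,0,0]'
python3 - <<'E'
from h import *
s,p,d,P=look('side','s3'); cv2.imwrite('pics/s3.png',p[180:420,280:600])
E
```

```text
time_s: 3.67
eef_pos: [0.5144, -0.1334, 0.0855]
ee_rot: [-1.291, 1.071, -1.071]
force: [-0.1, 0.1, 0.2]
gripper_width: -0.002
```

View pics/s3.png

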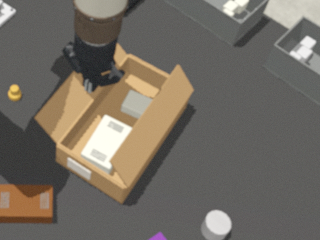

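The left flap is now folded outward. Next is the right one.

```bash
python3 -m inch '[0.0,-0.01,0,0, 0.04,-0.01,0,0, 0.08,-0.01,0,0, 0.115,-0.01,0,0, 0.142,-0.01,0,0, 0.168,-0.01,0,0, 0.168,-0.01,0,0, 0.170,0,0,0, 0.174,0,0,0, 0.174,0,0,0, 0.174,-0.01,0,0, 0.16,-0.04,0,0]'
python3 -m inch '[-0.03,-0.04,0,0, -0.07,-0.06,0,0, -0.073,-0.10,-0.05,0, -0.073,-0.124,-0.10,0, -0.073,-0.124,-0.10,0, -0.073,-0.124,-0.10,0, -0.073,-0.124,-0.10,0]' 0.9
python3 - <<'E'
from h import *
s,p,d,P=look('wrist','w4'); np.savez('pics/w4.npz',p=p,d=d,P=P); print(toolpose(s).round(4),s['q'].round(3)); np.save('pics/w4T.npy',toolpose(s))
s,p,d,P=look('side','s4');cv2.imwrite('pics/s4.png',p[180:420,280:600])
C=np.array([.5298,-.2192]);a=np.deg2rad(10.66);Rc=np.array([[np.cos(a),np.sin(a)],[-np.sin(a),np.cos(a)]])
l=(P[...,:2]-C)@Rc.T
for sg in (1,-1):
    m=(d>0)&(abs(l[...,0])<.11)&(sg*l[...,1]>.09)&(sg*l[...,1]<.13)&(P[...,2]>.015)&(P[...,2]<.09)
    o=sg*l[m][:,1]-.075;z=P[m][:,2]-.07;print(sg,m.sum(),(np.pi/2+np.median(np.arctan2(o,z))).round(2))
E
```

```text
time_s: 4.72
eef_pos: [0.541, -0.2905, 0.1215]
ee_rot: [-1.294, 1.081, -1.066]
force: [0.2, 0.4, 0.3]
gripper_width: -0.001
time_s: 5.3
eef_pos: [0.4313, -0.2372, 0.2524]
ee_rot: [-1.289, 1.066, -1.075]
force: [0.1, -0.0, -0.8]
gripper_width: 0.902
[[ 0.1848  0.0057  0.9828  0.4313]
 [-0.9828 -0.0012  0.1849 -0.2372]
 [ 0.0023 -1.      0.0053  0.2524]
 [ 0.      0.      0.      1.    ]] [-0.172  0.138 -0.277  0.    -1.15   1.929]
1 412 2.49
-1 619 2.51
```

View pics/w4.png

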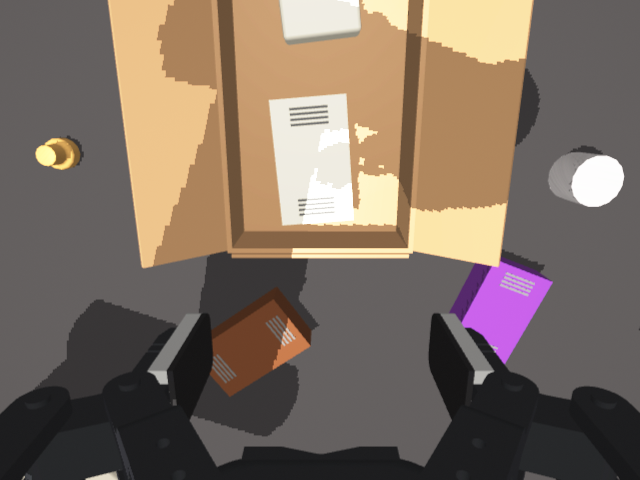

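View pics/s4.png

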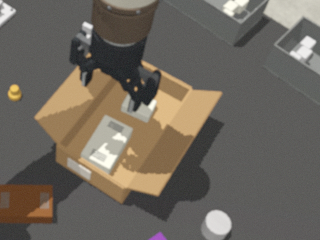

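In this view both flaps are open at about 2.5 rad. The larger white part with slots, at (312,160), is the cover. The plain one at (320,20) is the blank. I'll let the arm settle, then measure the cover and take a crop to confirm.

```bash
python3 -m inch '[0,0,0,0, 0,0,0,0, 0,0,0,0]'
python3 - <<'E'
from h import *
s,p,d,P=look('wrist','w5'); T=toolpose(s);print(T.round(4)); c=optics.get_calibration('wrist');Tw=T@c['tool_from_camera']
hsv=cv2.cvtColor(p,cv2.COLOR_BGR2HSV)
m=(d>0)&(P[...,2]>.043)&(P[...,2]<.06); m[:,:245]=0;m[:,385:]=0;m[:60]=0;m[232:]=0
k,l,st,_=cv2.connectedComponentsWithStats(m.astype(np.uint8));i=1+np.argmax(st[1:,4]);print(st[1:])
print('top z',np.median(P[l==i][:,2]),'pad z',np.median(P[150:200,255:265,2]))
u=max(cv2.findContours((l==i).astype(np.uint8),0,2)[0],key=cv2.contourArea)[:,0]
W=ray_plane(u,.051,c,Tw)[:,:2];r=cv2.minAreaRect((W*1000).astype(np.float32));print([np.round(x,2) for x in r])
b=cv2.boxPoints(r)/1000
ang=np.deg2rad(r[2]);
if r[1][0]<r[1][1]: ang-=np.pi/2
print('cover yaw',ang,'tool x ang',np.arctan2(T[1,0],T[0,0]))
ct=np.array([*r[0],0])/1000; dl=ct-T[:3,3]; print('tool xz to cover',(T[:3,:3].T@np.array([dl[0],dl[1],0])).round(4),'turn',-(ang-np.pi/2-np.arctan2(T[1,0],T[0,0])))
C=np.array([.5298,-.2192]);a=np.deg2rad(10.66);Rc=np.array([[np.cos(a),np.sin(a)],[-np.sin(a),np.cos(a)]]);print('in carton',((b-C)@Rc.T).round(3))
cv2.imwrite('pics/c5.png',cv2.resize(p[80:240,240:420],None,fx=3,fy=3))
E
```

```text
time_s: 5.65
eef_pos: [0.4323, -0.2375, 0.2482]
ee_rot: [-1.292, 1.073, -1.07]
force: [0.5, -0.5, -0.3]
gripper_width: 0.901
[[ 1.845e-01 -2.300e-03  9.828e-01  4.323e-01]
 [-9.828e-01  4.000e-04  1.845e-01 -2.375e-01]
 [-8.000e-04 -1.000e+00 -2.200e-03  2.482e-01]
 [ 0.000e+00  0.000e+00  0.000e+00  1.000e+00]]
[[ 269   92   86  133 9621]]
top z 0.05182087717697326 pad z 0.01975795630459881
[array([ 471.03, -223.89]), array([100.19,  60.13]), np.float64(15.23)]
cover yaw 0.26578589027964583 tool x ang -1.3852289500353274
tool xz to cover [-0.0062 -0.0001  0.0406] turn -0.08021851352007658
in carton [[-0.111  0.032]
 [-0.106 -0.028]
 [-0.006 -0.02 ]
 [-0.011  0.04 ]]
```

View pics/c5.png

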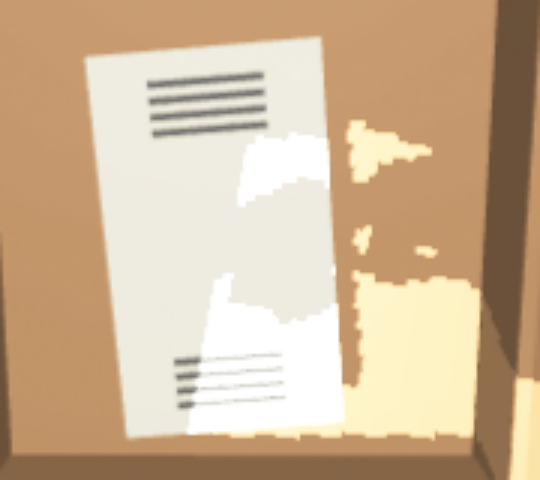

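```bash
python3 -m inch '[-0.006,0.03,0.025,-0.08, -0.006,0.06,0.04,-0.08, -0.006,0.10,0.0405,-0.08, -0.006,0.135,0.0405,-0.08, -0.006,0.16,0.0405,-0.08, -0.006,0.175,0.0405,-0.08, -0.006,0.175,0.0405,-0.08, -0.006,0.175,0.0405,-0.08, -0.006,0.175,0.0405,-0.08]' 0.9
python3 - <<'E'
from h import *
s,p,d,P=look('wrist','w6'); T=toolpose(s);print(T.round(4))
dl=np.array([.471-T[0,3],-.2239-T[1,3],0]);print((T[:3,:3].T@dl).round(4))
E
```

```text
time_s: 6.45
eef_pos: [0.4717, -0.2246, 0.0752]
ee_rot: [-1.323, 1.01, -1.013]
force: [0.7, 0.2, -0.1]
gripper_width: 0.898
[[ 2.625e-01  1.600e-03  9.649e-01  4.717e-01]
 [-9.649e-01 -7.000e-04  2.625e-01 -2.246e-01]
 [ 1.100e-03 -1.000e+00  1.400e-03  7.520e-02]
 [ 0.000e+00  0.000e+00  0.000e+00  1.000e+00]]
[-0.0008 -0.     -0.0005]
```

View pics/w6.png

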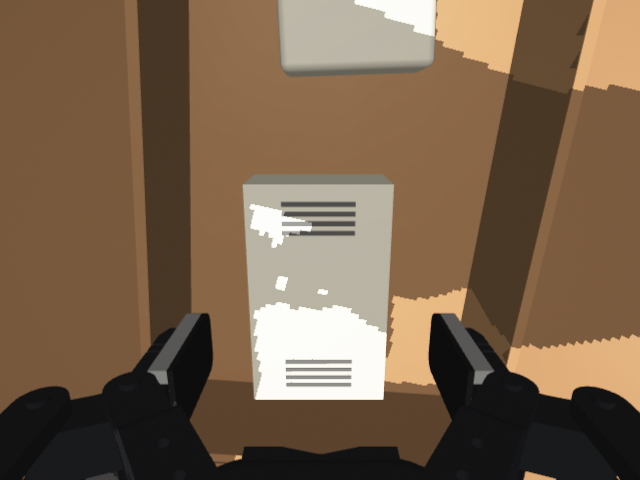

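The cover (245–393, 180–398) is centred and square between the pads. I'll descend and grip.

```bash
python3 -m inch '[-0.0005,0.02,0,0, -0.0005,0.04,0,0, -0.0005,0.051,0,0, -0.0005,0.051,0,0, -0.0005,0.051,0,0]'
python3 -m inch '[0,0,0,0, 0,0,0,0, 0,0,0,0, 0,0,0,0, 0,0,0,0, 0,0,0,0, 0,0,0,0, 0,0,0,0]' 0.5
```

```text
time_s: 6.92
eef_pos: [0.4713, -0.224, 0.0243]
ee_rot: [-1.323, 1.01, -1.013]
force: [0.1, -0.5, 0.7]
gripper_width: 0.902
time_s: 7.58
eef_pos: [0.472, -0.2241, 0.0253]
ee_rot: [-1.322, 1.008, -1.014]
force: [0.6, 0.6, 6.3]
gripper_width: 0.69
```

```bash
python3 -m inch '[0,-0.015,0,0, 0,-0.04,0,0, 0,-0.07,0,0, 0,-0.11,0,0, 0,-0.145,0,0, 0,-0.17,0,0, 0,-0.17,0,0, 0,-0.17,0,0]'
python3 - <<'E'
from h import *
s,p,d,P=look('wrist','w7'); T=toolpose(s);print(T.round(4),s['gripper_width'])
E
```

```text
time_s: 8.25
eef_pos: [0.4711, -0.2237, 0.1953]
ee_rot: [-1.32, 1.008, -1.015]
force: [-0.5, -0.2, -1.5]
gripper_width: 0.687
[[ 2.618e-01  4.800e-03  9.651e-01  4.711e-01]
 [-9.651e-01 -1.000e-04  2.618e-01 -2.237e-01]
 [ 1.400e-03 -1.000e+00  4.600e-03  1.953e-01]
 [ 0.000e+00  0.000e+00  0.000e+00  1.000e+00]] 0.6869734987379399
```

View pics/w7.png

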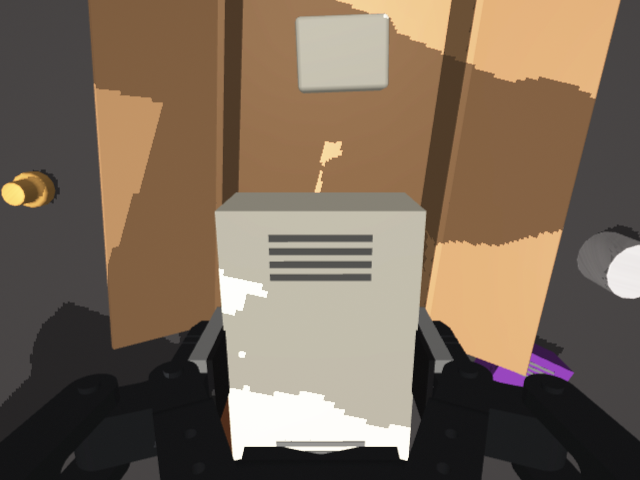

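```bash
cat > cov.py <<'E'
from h import *
def cover_in_tool(d):
    c=optics.get_calibration('wrist');Pt=pts(d,c,c['tool_from_camera'])  # tool coords
    m=(d>0)&(abs(Pt[...,0])<.05)&(Pt[...,2]>.025)&(Pt[...,2]<.08)&(Pt[...,1]<.005)&(Pt[...,1]>-.06)
    q=Pt[m];A=np.c_[q[:,0],q[:,2],np.ones(len(q))];w=np.ones(len(q),bool)
    y0=np.percentile(q[:,1],30);w=abs(q[:,1]-y0)<.006
    for _ in range(5):
        k=np.linalg.lstsq(A[w],q[w,1],rcond=None)[0];r=q[:,1]-A@k;w=abs(r)<.002
    print('top plane y=ax+bz+c',k.round(4),w.sum())
    t=q[w];xs=np.linspace(-.022,.022,12);e=[]
    for a in xs:
        s=t[abs(t[:,0]-a)<.002];e.append(s[:,2].max())
    kz=np.polyfit(xs,e,1);print('far edge z at x=0, slope',kz[1].round(4),kz[0].round(4),'centre z',(kz[1]-.05).round(4))
    zs=np.linspace(.03,.044,8);L=[t[abs(t[:,2]-a)<.0015][:,0].min() for a in zs];Rr=[t[abs(t[:,2]-a)<.0015][:,0].max() for a in zs]
    print('x left/right',np.mean(L).round(4),np.mean(Rr).round(4),'slopes',np.polyfit(zs,L,1)[0].round(3),np.polyfit(zs,Rr,1)[0].round(3))
E
python3 - <<'E'
from cov import *
s,p,d,P=look('wrist','w8');cover_in_tool(d);T=toolpose(s);print(T.round(4),s['force'],s['q'].round(2))
E
```

```text
top plane y=ax+bz+c [ 0.0015  0.0096 -0.0269] 16600
far edge z at x=0, slope 0.0495 0.0004 centre z -0.0005
x left/right -0.0301 0.0301 slopes -0.006 -0.007
[[ 2.616e-01  7.000e-04  9.652e-01  4.700e-01]
 [-9.652e-01  8.000e-04  2.616e-01 -2.235e-01]
 [-6.000e-04 -1.000e+00  9.000e-04  1.934e-01]
 [ 0.000e+00  0.000e+00  0.000e+00  1.000e+00]] [-0.31761465 -0.62005905 -1.6565604 ] [-0.13  0.24 -0.3  -0.   -1.03  1.97]
```

```bash
python3 -m inch '[-0.03,0,0.0105,0.05, -0.07,0,0.0244,0.1, -0.11,0,0.0384,0.147, -0.149,0,0.052,0.147, -0.188,0,0.0656,0.147, -0.227,0,0.0792,0.147, -0.266,0,0.0928,0.147, -0.305,0,0.1064,0.147, -0.344,0,0.12,0.147, -0.38,0,0.1326,0.147, -0.405,0,0.1413,0.147, -0.4193,0,0.1463,0.147]'
python3 -m inch '[0,0.03,0,0, 0,0.055,0,0, 0,0.065,0,0, 0,0.065,0,0, 0,0.065,0,0, 0,0.065,0,0]'
python3 - <<'E'
from cov import *
s,p,d,P=look('wrist','w9');cover_in_tool(d);T=toolpose(s);print(T.round(4),s['force'],s['q'].round(2))
dl=np.array([.501-T[0,3],.2194-T[1,3],0]);print((T[:3,:3].T@dl).round(4),'turn',-(.1178-np.pi/2-np.arctan2(T[1,0],T[0,0])))
s,p,d,P=look('side','s9');cv2.imwrite('pics/s9.png',cv2.resize(p[120:280,160:360],None,fx=3,fy=3))
E
```

```text
time_s: 9.35
eef_pos: [0.501, 0.2218, 0.1911]
ee_rot: [-1.268, 1.121, -1.12]
force: [0.2, -0.1, -0.7]
gripper_width: 0.691
time_s: 9.85
eef_pos: [0.5028, 0.2193, 0.1295]
ee_rot: [-1.261, 1.121, -1.122]
force: [-0.2, 0.1, -0.5]
gripper_width: 0.691
top plane y=ax+bz+c [ 0.0011  0.0097 -0.0269] 16556
far edge z at x=0, slope 0.0495 -0.0008 centre z -0.0005
x left/right -0.0302 0.03 slopes -0.004 -0.001
[[ 1.177e-01  2.000e-03  9.930e-01  5.028e-01]
 [-9.930e-01  8.000e-04  1.177e-01  2.193e-01]
 [-6.000e-04 -1.000e+00  2.000e-03  1.295e-01]
 [ 0.000e+00  0.000e+00  0.000e+00  1.000e+00]] [-0.15846268  0.14190817 -0.46719944] [ 0.71  0.35 -0.32  0.   -0.89  0.98]
[-0.0004 -0.     -0.0017] turn 0.00018057335229682003
```

View pics/w9.png

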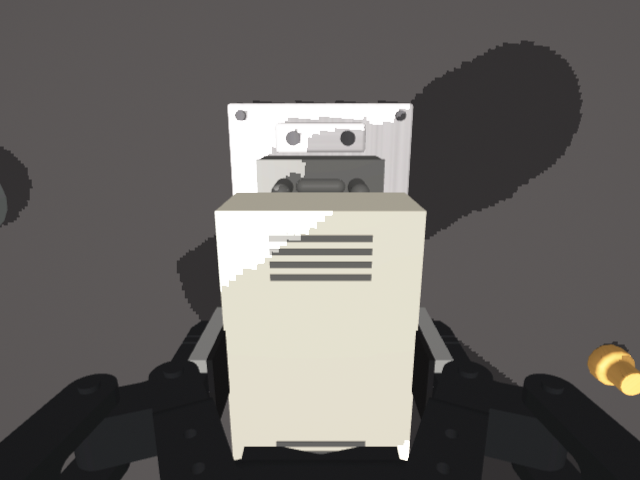

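View pics/s9.png

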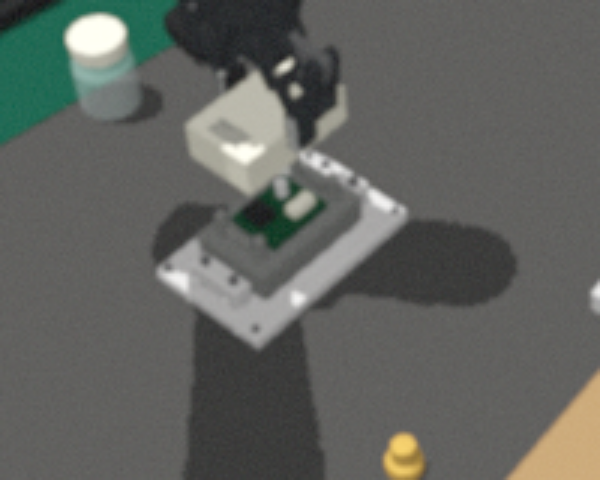

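The cover is held level above the housing. I'll check the visible ledge and nest edges against the cover in this same frame.

Run:
```python
from cov import *
s,p,d,P=look('wrist','w10');c=optics.get_calibration('wrist');T=toolpose(s);print(T.round(4));Tw=T@c['tool_from_camera']
Ti=np.linalg.inv(T)
def edges(m,z,nm,rows):
    L=[];Rr=[]
    for r in rows:
        x=np.where(m[r])[0];L.append((x.min(),r));Rr.append((x.max(),r))
    tl=lambda u:(np.c_[ray_plane(u,z,c,Tw),np.ones(len(u))]@Ti.T)[:,[0,2]]
    a,b=tl(L),tl(Rr);print(nm,'mid x',((a+b)/2)[:,0].mean().round(4),'width',(b-a)[:,0].mean().round(4),'slope',np.polyfit(a[:,1],a[:,0],1)[0].round(4),np.polyfit(b[:,1],b[:,0],1)[0].round(4))
    cols=np.arange(270,372,6);top=[(u,np.where(m[:,u])[0].min()) for u in cols];e=tl(top);print('  far z at x=0',np.median(e[:,1]).round(4),'slope',np.polyfit(e[:,0],e[:,1],1)[0].round(4))
z=P[...,2];reg=np.zeros(z.shape,bool);reg[95:198,215:425]=1
edges(reg&(d>0)&(z>.008)&(z<.08),.012,'nest',range(115,180,5))
edges(reg&(d>0)&(z>.0365)&(z<.08),.040,'ledge',range(162,190,4))
for u,v in [(283,186),(358,186)]:
    w=P[v-8:v+6,u-9:u+10].reshape(-1,3);w=w[(w[:,2]>.05)&(w[:,2]<.07)];t=(np.c_[w,np.ones(len(w))]@Ti.T)[:,:3];print('pin',t[:,0].min().round(4),t[:,0].max().round(4),'z',t[:,2].min().round(4),t[:,2].max().round(4),w[:,2].max().round(3))
```

```text
[[ 0.1176  0.0025  0.9931  0.5027]
 [-0.9931  0.0017  0.1176  0.2195]
 [-0.0014 -1.      0.0027  0.1299]
 [ 0.      0.      0.      1.    ]]
nest mid x 0.0001 width 0.1089 slope -0.0019 0.0017
  far z at x=0 0.0826 slope -0.0004
ledge mid x 0.0 width 0.0697 slope -0.0108 -0.0158
  far z at x=0 0.0533 slope 0.0274
pin -0.024 -0.015 z 0.0375 0.0432 0.067
pin 0.015 0.0239 z 0.0375 0.043 0.067
```

```bash
python3 -m inch '[0,0.025,-0.0014,0, 0,0.045,-0.0014,0, 0,0.055,-0.0014,0, 0,0.06,-0.0014,0, 0,0.065,-0.0014,0, 0,0.07,-0.0014,0, 0,0.07,-0.0014,0]'
python3 -m inch '[0,0,0,0, 0,0,0,0]'
python3 - <<'E'
from cov import *
s,p,d,P=look('wrist','w11');cover_in_tool(d);T=toolpose(s);print(T.round(4),s['force'],s['torque'])
dl=np.array([.501-T[0,3],.2194-T[1,3],0]);print((T[:3,:3].T@dl).round(4))
E
```

```text
time_s: 10.58
eef_pos: [0.5011, 0.2195, 0.0586]
ee_rot: [-1.261, 1.121, -1.122]
force: [0.0, 0.2, 0.3]
gripper_width: 0.689
time_s: 10.75
eef_pos: [0.5007, 0.2193, 0.0589]
ee_rot: [-1.262, 1.121, -1.122]
force: [0.5, -0.0, -0.7]
gripper_width: 0.69
top plane y=ax+bz+c [ 0.001   0.0083 -0.0268] 16527
far edge z at x=0, slope 0.0495 -0.0015 centre z -0.0005
x left/right -0.0302 0.0299 slopes 0.007 0.01
[[ 1.180e-01  8.000e-04  9.930e-01  5.007e-01]
 [-9.930e-01  6.000e-04  1.180e-01  2.193e-01]
 [-5.000e-04 -1.000e+00  8.000e-04  5.890e-02]
 [ 0.000e+00  0.000e+00  0.000e+00  1.000e+00]] [ 0.52012828 -0.03687269 -0.70699784] [-0.03691285 -0.03294358 -0.06866259]
[-0.0001  0.      0.0003]
```

View pics/w11.png

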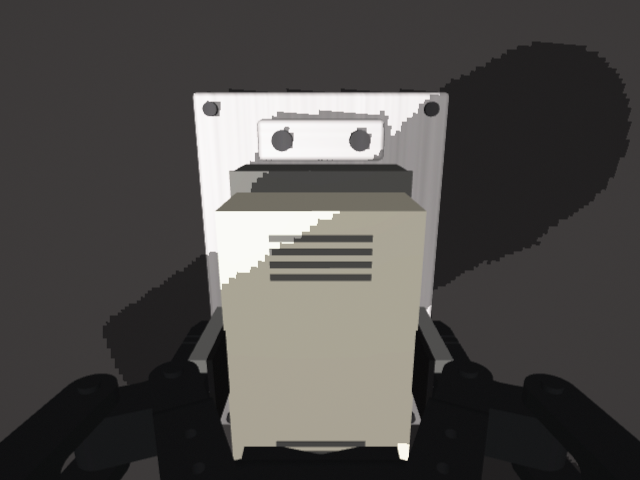

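The cover is over the pins and still free of force. I'll press down in small steps.

```bash
python3 -m inch '[0,0.001,0,0, 0,0.002,0,0, 0,0.003,0,0, 0,0.004,0,0, 0,0.005,0,0, 0,0.005,0,0]'
python3 -m inch '[0,0.001,0,0, 0,0.002,0,0, 0,0.003,0,0, 0,0.003,0,0]'
python3 -m inch '[0,0.001,0,0, 0,0.002,0,0, 0,0.002,0,0]'
```

```text
time_s: 11.3
eef_pos: [0.502, 0.2199, 0.0561]
ee_rot: [-1.259, 1.118, -1.121]
force: [-0.9, -0.7, 12.1]
gripper_width: 0.686
time_s: 11.63
eef_pos: [0.5016, 0.22, 0.0521]
ee_rot: [-1.259, 1.12, -1.121]
force: [0.3, 0.1, 3.5]
gripper_width: 0.69
time_s: 11.88
eef_pos: [0.5009, 0.2195, 0.0476]
ee_rot: [-1.261, 1.122, -1.122]
force: [3.7, 1.6, -6.1]
gripper_width: 0.687
```

```bash
python3 -m inch '[0,0.001,0,0, 0,0.002,0,0, 0,0.002,0,0, 0,0.002,0,0]'
python3 -m inch '[0,0.001,0,0, 0,0.001,0,0, 0,0.001,0,0]'
```

```text
time_s: 12.22
eef_pos: [0.5007, 0.2192, 0.0464]
ee_rot: [-1.262, 1.121, -1.122]
force: [2.7, 0.5, -0.8]
gripper_width: 0.692
time_s: 12.47
eef_pos: [0.5007, 0.2192, 0.0463]
ee_rot: [-1.262, 1.121, -1.122]
force: [-0.4, 1.2, 5.6]
gripper_width: 0.692
```

```bash
python3 -m inch '[0,0.0008,0,0, 0,0.0008,0,0, 0,0.0008,0,0, 0,0.0008,0,0]'
python3 - <<'E'
from cov import *
s,p,d,P=look('wrist','w12');cover_in_tool(d);T=toolpose(s);print(T.round(4),s['force'],s['torque'])
dl=np.array([.501-T[0,3],.2194-T[1,3],0]);print((T[:3,:3].T@dl).round(4))
z=P[...,2];print('cover top z',np.median(z[230:400,260:380]),'nest',np.median(z[120:180,215:225]),'ledge?')
s,p,d,P=look('side','s12');cv2.imwrite('pics/s12.png',cv2.resize(p[100:420,160:500],None,fx=1.8,fy=1.8))
s,p,d,P=look('scene','sc12');cv2.imwrite('pics/sc12.png',cv2.resize(p[180:360,160:500],None,fx=2,fy=2));print(s['force'])
E
```

```text
time_s: 12.8
eef_pos: [0.5007, 0.2192, 0.0463]
ee_rot: [-1.262, 1.121, -1.122]
force: [-2.9, 0.3, 9.6]
gripper_width: 0.692
top plane y=ax+bz+c [ 0.0002  0.0075 -0.0269] 16551
far edge z at x=0, slope 0.0495 -0.0018 centre z -0.0005
x left/right -0.0303 0.03 slopes 0.021 0.003
[[ 1.184e-01  1.000e-03  9.930e-01  5.007e-01]
 [-9.930e-01  2.000e-04  1.184e-01  2.192e-01]
 [-1.000e-04 -1.000e+00  1.000e-03  4.630e-02]
 [ 0.000e+00  0.000e+00  0.000e+00  1.000e+00]] [-2.90173306  0.29617144  9.61559105] [-0.17333991  0.33862881 -0.1977233 ]
[-0.0002  0.      0.0004]
cover top z 0.07292097813909022 nest 0.012893357385667728 ledge?
[-1.51813322  0.27218828  9.6987985 ]
```

View pics/w12.png

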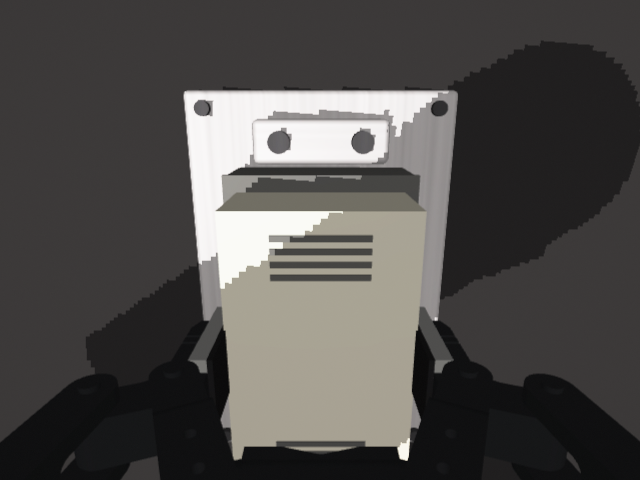

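View pics/s12.png

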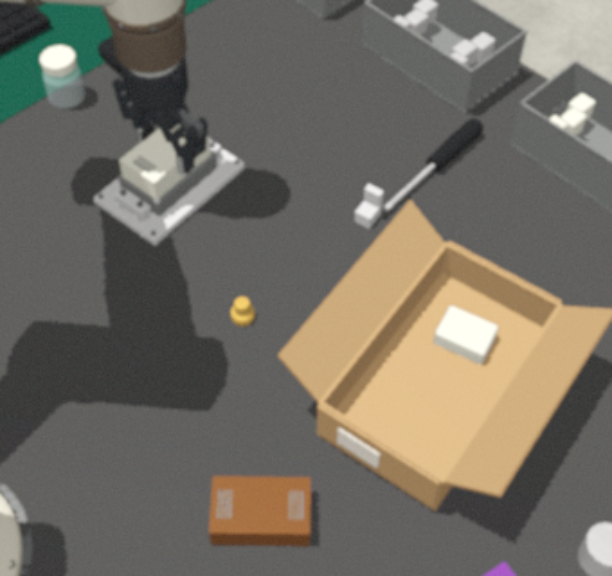

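View pics/sc12.png

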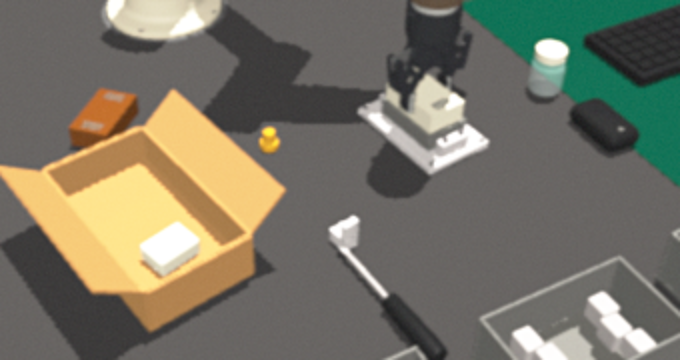

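The pictures show the cover seated, with its top about 72 mm above the table once the camera's 0.9 mm bias is removed. Both flaps are open, and the blank and the bystanders haven't moved. I'll confirm the push is steady, then hand in.

```bash
python3 -m inch '[0,0,0,0, 0,0,0,0, 0,0,0,0, 0,0,0,0]' && python3 -c "
from workcell import job_done, readout
print(readout.get_state()['force']); print(job_done())"
```

```text
time_s: 13.28
eef_pos: [0.5007, 0.2192, 0.0463]
ee_rot: [-1.262, 1.121, -1.122]
force: [-1.8, 0.2, 10.3]
gripper_width: 0.69
[-1.84730037  0.17899761 10.32426358]
the job is handed in; nothing more can be done
None
```

The cover is snapped home on the housing, and I handed the job in at 13.3 s with the gripper still holding it and pressing down with about 10 N. The hand-in gave no verdict.

- **Flaps:** I pushed both outward with the closed gripper. They measured about 2.5 rad each right after opening, and the last side and scene pictures still show them folded outward.
- **Snap:** I gripped the slotted cover across its width and lowered it over the pins. The push rose to about 12 N on the hooks, fell off as they sprang back, then rose again with no further travel.
- **Seating:** The cover's top read 72.9 mm, or about 72 mm after taking off the 0.9 mm by which the wrist camera read the table too high. By the measured poses, its centre is within about 1 mm of the seat and it is square and level within about 0.01 rad.
- **Other things:** In the last pictures the blank is still in the carton and the bystanders in view had not visibly moved. I judged this by eye and did not measure it. The last crops cut off part of the weight and leave the mouse out of one view.

No check failed. The ledge's far edge read 0.027 rad off square in one wrist frame, while the nest edge and the earlier full view read square, so I ignored it.

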